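Load the rinse bay with a straightedge and switch on its pump

ROBOT

A 6-joint arm with a two-finger parallel gripper is mounted at the origin on the work surface. World frame = base frame: x ahead of the robot, y to its left, z up, the work surface at z = 0. Lengths are in mm, angles in rad, forces in N, time in s.
With the tool pointing down it reaches from about 300 to 775 mm from the base axis. Payload 14.6 kg.
Tool frame: the origin (TCP) lies on the front face of the gripper's body, between the roots of the fingers; the fingertips stand 97 mm ahead of it and the grasp point (between the pads) lies 78 mm ahead of it; z points along the fingers, y is the line along which they close (so a half turn about z gives the same grasp; the last joint's range is limited). The gripper opens to 94 mm and grips with 3 to 60 N. Pads are 16 mm wide; open, the fingers measure 119 mm over their backs; the gripper's body (75 mm by 177 mm) begins 78 mm behind the grasp point.
Start: joints at [-1.394, 0.3, 1.521, -0, 1.321, -0.067], TCP at [132.759, -533.727, 302.646] pointing down, gripper open.
Joint ranges: [-3.03, 3.03], [-0.79, 2.21], [0.23, 2.52], [-1.04, 4.18], [0, 3.07], [-2.55, 2.55]. Speed limits (rad/s): [2.22, 2.22, 2.57, 3.14, 3.14, 3.14].

INTERFACE

Orientations are given as [roll, pitch, yaw] about the fixed x, y, z axes, in that order (R = Rz(yaw) Ry(pitch) Rx(roll)).
In Python, from cell import * gives the robot as it stands.
- The arm moves only by the tool carry_out, never from a script. Its arguments are lists of equal length, an entry for each row: "slide": the shift along the world's x, y, z scaled (see below), a list of three; "dr": the turn, a rotation vector about the world's x, y, z scaled (see below), a list of three; "gripper": the opening in per cent of the stroke, from 0 (shut) to 100 (fully open). A call has 1 to 10 rows; each row is the pose to reach, as a shift and turn from the pose commanded when the call began, turning the shorter way round; what a row does not reach only later rows make up. The controller multiplies each number of a shift by 0.25 m and each number of a turn by 360 degrees. A row lasts 1/12 s, in which the tool goes at most 41.7 mm and 7.16 degrees, less where a joint would pass 70% of its speed; a pose out of reach is approached as far as the arm can. A call with a number of a shift or a turn outside -1 to 1 is refused whole. A call with a gripper value outside its range is refused whole. The fingers move at their own pace and stop on an object; "newtons" is the grip in N (left out, the last holds). Time passes only in rows, so rows that repeat a pose let the fingers close. It gives the time, the measured TCP pose, the force, the opening and the grip force at its end, in the units of the state.
- read_state(): the state, without advancing time (a new reading comes with each control period).
- camera(name): name is "side" or "top" or "wrist"; returns the picture (400x640x3 uint8, red, green, blue); there is no depth.
- camera_model(name): a dict with "vfov" (degrees; the focal length in pixels is half the picture's height over the tangent of half this angle, whatever the lens; pixels are square), "cx", "cy" (the principal point, pixels), "R" (3x3) and "t" (3): a world point X has camera coordinates R X + t. Camera axes: x right, y down, z forward; pixel columns grow to the right and rows downward; lengths in mm; the calibration is good to about 2 mm. A picture is of the moment at which its call begins: read the wrist's pose just before it. camera_model takes no time and is no camera call; for the wrist camera it gives the pose at the moment of the call.
- sign_off(): hands the job in; it is judged then, once.
The state is a dict: "clock": time; "joints": joint angles; "qd": joint speeds; "effort": joint torques, N m; "eef_pos": TCP position; "eef_rot": TCP orientation; "wrist_force": force on the tool from outside, world axes, zero at the start; "moment": the same for the moment, N m; "finger_gap": finger opening in mm; "finger_force": force on a finger pad.
Only numpy, scipy, OpenCV 4.12 (cv2) and the standard library are available. Lean on these libraries where they do the work, as an engineer would, in place of code of your own. Each camera call takes 0.05 s, during which the arm holds its last target. There are 200 camera calls.

TASK

Using only the straightedge, not the gripper itself, push the four white pump end caps upright along the bench into the rinse bay together as one group (first draw in any stray cap that lies off to the side), until all four are wholly inside the bay. Then stand the straightedge back on its black mat, lengthways and wholly on it, let go of it, and finally turn the pump's isolator handle clockwise fully to on. Leave all the other things on the bench where they stand.

Things in the scene. Friction and masses are not known exactly. Their poses are not given: they have to be found in the camera images.
- mouth (a point): Rinse bay: fixed three-sided stainless tray, no raised floor, walls 60 mm high, 4 mm thick, with a 14 mm wide outside rim. Point: on the bench, middle of the open mouth; x points into the bay, y along the mouth, z up. Inside: y -140 to 140 mm, x 0 to 150 mm. A nozzle pipe stands 125 mm high behind the back wall; nothing overhangs the front 110 mm.
- cap1: One of four identical loose white plastic end caps, flange down: flange 60 mm in diameter, 24 mm high, boss 44 mm above it, 40 mm high in all, 90 to 180 g. Origin: middle of the underside. At the start three lie before the bay's mouth within its width; the fourth, a stray, lies 155 to 180 mm off to negative y of mouth, where a central sweep would miss it.
- cap2: One of four identical loose white plastic end caps, flange down: flange 60 mm in diameter, 24 mm high, boss 44 mm above it, 40 mm high in all, 90 to 180 g. Origin: middle of the underside. At the start three lie before the bay's mouth within its width; the fourth, a stray, lies 155 to 180 mm off to negative y of mouth, where a central sweep would miss it.
- cap3: One of four identical loose white plastic end caps, flange down: flange 60 mm in diameter, 24 mm high, boss 44 mm above it, 40 mm high in all, 90 to 180 g. Origin: middle of the underside. At the start three lie before the bay's mouth within its width; the fourth, a stray, lies 155 to 180 mm off to negative y of mouth, where a central sweep would miss it.
- cap4: One of four identical loose white plastic end caps, flange down: flange 60 mm in diameter, 24 mm high, boss 44 mm above it, 40 mm high in all, 90 to 180 g. Origin: middle of the underside. At the start three lie before the bay's mouth within its width; the fourth, a stray, lies 155 to 180 mm off to negative y of mouth, where a central sweep would miss it.
- straightedge: Loose straightedge: aluminium bar 240 mm long (x axis), 40 mm wide (y), 30 mm high, flat upright faces, with a black grip block in the middle of its top: 44 mm along x, 28 mm across y, from 30 to 95 mm above the underside. Origin: middle of the underside. 350 g. It stands by itself; at the start on its mat.
- mat: Fixed flat black rubber mat, 270 mm long (x axis) by 120 mm (y) by 3 mm thick, where the straightedge stands. Origin in the middle of the underside.
- isolator_box: Fixed grey isolator box, 100 x 100 mm and 60 mm high, with the rotary handle on top. Origin in the middle of the underside; at joint value 0 the handle's grip bar lies along this box's x axis.
- isolator (a joint): Angle of the isolator handle in rad: about 0 is off, 1.571 is on (end stop at each end). It grows clockwise seen from above and stays where it is left; light friction (0.08 N m).
- isolator_grip (a point): Point on the handle's vertical axis at the height to grip it. The handle is an upright-sided grip bar 57 mm long (along the box's x at joint 0), 14 mm thick, from 72 to 104 mm above the bench, on a round disc 60 mm in diameter whose top is 74 mm above the bench; this point is at 97 mm.
- can: Bystander: closed upright can, 66 mm in diameter, 130 mm high, origin at the middle of its underside. It stands near the stray cap.
- jar: Bystander: closed upright glass jar, 60 mm in diameter, 90 mm high, origin at the middle of its underside. It stands beside the bay's far wall.
- brush: Bystander: brush 180 mm long (x axis), up to about 35 mm wide, lying on the robot's side of the rinse bay.
- wrench: Bystander: wrench 180 mm long (x axis), lying beyond the isolator box.
Mind the look-alikes: they are no part of the job. There is more than one size of the straightedge; the one meant has the size given above.

How it is judged:
By the outcome, as a careful person would: the job done as asked, in the order asked, and still so for the second after the job is handed in, with the robot touching nothing.
It also fails if it takes over 72 s, if anything falls off the work surface, if the arm or the gripper's body presses on something with over 40 N, if the wrist force passes 120 N, or if a joint passes its speed limit or range.

## Working session

There is one attempt and no reset: what is moved stays moved. The work goes in short steps, Python scripts to look and compute and a tool call to move; the robot and the scene stay as the last step left them, time stands still between calls to the robot, and variables do not carry over. Pictures are saved under pics/ and viewed, at most 10 in all, crops included, and the job is handed in when it is done.

Besides the shell and the picture viewer there is one more tool, called after ">>>" as name(argument=value, ...), one argument or row to a line, values as JSON. carry_out: Moves the arm, as the interface text tells. Its arguments: {"type":"object","properties":{"slide":{"type":"array","items":{"type":"array","items":{"type":"number","minimum":-1,"maximum":1}}},"dr":{"type":"array","items":{"type":"array","items":{"type":"number","minimum":-1,"maximum":1}}},"gripper":{"type":"array","items":{"type":"number"}},"newtons":{"type":"number"}},"required":["slide","dr","gripper"]}

```bash
mkdir -p pics; ls
python3 - <<'E'
from cell import *
import cv2
for n in("top","side"):
    cv2.imwrite(f"pics/{n}0.png",camera(n)[:,:,::-1]); m=camera_model(n); print(n,m)
print(read_state())
E
```

```text
pics
top {'vfov': 57.16766076589328, 'cx': 322.4485238219372, 'cy': 196.3064087948361, 'R': array([[-0.00970428, -0.99989636, -0.01063467],
       [-0.99442786,  0.01076656, -0.1048681 ],
       [ 0.10497173,  0.00955774, -0.99442928]]), 't': array([ -42.48940348,  518.48896626, 1087.28333461])}
side {'vfov': 54.595454331597864, 'cx': 312.32319896891994, 'cy': 203.03465266387911, 'R': array([[-0.88903047, -0.45780372, -0.00636996],
       [-0.26443329,  0.52477372, -0.80912766],
       [ 0.37376444, -0.71765472, -0.58759838]]), 't': array([ 436.21461436,  229.7986255 , 1101.6113477 ])}
{'clock': 0.1, 'joints': array([-1.39359967e+00,  3.00403539e-01,  1.52151772e+00,  3.11373591e-06,
        1.32074049e+00, -6.66189690e-02]), 'qd': array([-0.00133439,  0.00030151, -0.00061519,  0.00156226, -0.00194933,
        0.00042133]), 'effort': array([ 6.31894327e-04, -5.32644188e+01, -3.53283012e+01,  7.09981145e-02,
        2.34709441e-02, -4.80254232e-05]), 'eef_pos': array([ 132.73627087, -533.5955361 ,  302.1501476 ]), 'eef_rot': array([-3.14052613e+00, -7.41787286e-05,  2.43814815e-01]), 'wrist_force': array([-0.01811601,  0.56375069, -0.22085007]), 'moment': array([ 0.04174123, -0.0331621 , -0.06240337]), 'finger_force': 0.0, 'finger_gap': 93.86154158491334}
```

View pics/top0.png

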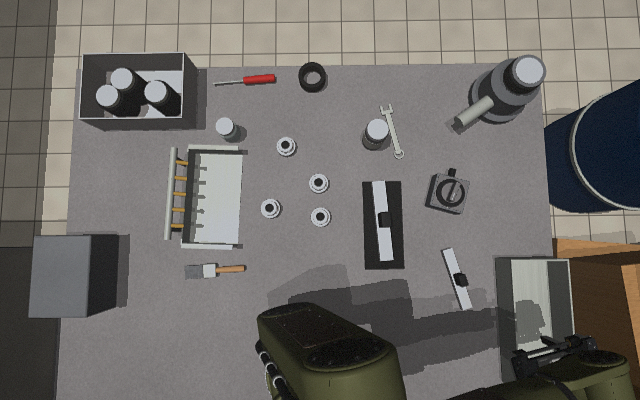

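View pics/side0.png

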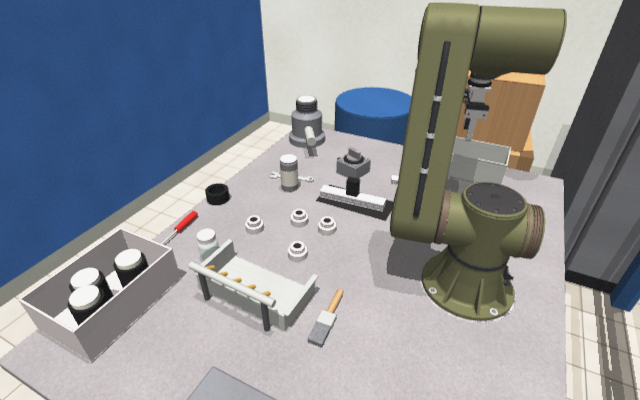

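The top view shows:
- **Bay:** about (215,197), its mouth facing right, which is world -y.
- **Caps:** (286,147) is the stray. The others are at (318,183), (320,217) and (270,208).
- **Straightedges:** a large one on the black mat at (383,220) and a small look-alike at (456,279).
- **Others:** isolator (449,192), can (376,133), jar (227,129), brush (215,270), wrench (391,132).

The straightedge on the mat fits the description. I'll measure both and check with a crop.

```bash
cat > h.py <<'E'
from cell import *
import cv2, numpy as np
def w(n,uv,z,m=None):
    m=m or camera_model(n); f=200/np.tan(np.radians(m["vfov"]/2))
    R=np.array(m["R"]);t=np.array(m["t"]); uv=np.atleast_2d(uv).astype(float)
    d=np.c_[(uv[:,0]-m["cx"])/f,(uv[:,1]-m["cy"])/f,np.ones(len(uv))]@R; c=-R.T@t
    return (c+d*((z-c[2])/d[:,2])[:,None])[:,:2]
def px(n,X):
    m=camera_model(n); f=200/np.tan(np.radians(m["vfov"]/2)); p=np.atleast_2d(X)@np.array(m["R"]).T+m["t"]
    return np.c_[p[:,0]/p[:,2]*f+m["cx"],p[:,1]/p[:,2]*f+m["cy"]]
E
python3 - <<'E'
from h import *
np.set_printoptions(precision=1,suppress=True)
im=cv2.imread("pics/top0.png"); g=cv2.cvtColor(im,cv2.COLOR_BGR2GRAY)
def blobs(mask,box,lo,z,name):
    x0,y0,x1,y1=box; mk=np.zeros_like(mask); mk[y0:y1,x0:x1]=mask[y0:y1,x0:x1]
    for c in cv2.findContours(mk,cv2.RETR_EXTERNAL,cv2.CHAIN_APPROX_NONE)[0]:
        if cv2.contourArea(c)<lo: continue
        r=cv2.minAreaRect(c); b=w("top",cv2.boxPoints(r),z); ce=w("top",[r[0]],z)[0]
        print(name,"px",np.round(r[0],1),"world",ce,"sides",np.linalg.norm(b[1]-b[0]),np.linalg.norm(b[2]-b[1]),"ang",[np.degrees(np.arctan2(*(b[i+1]-b[i])[::-1])) for i in(0,1)])
wh=(g>165).astype(np.uint8)*255
blobs(wh,(255,130,335,235),80,18,"cap")
blobs(wh,(360,170,410,275),200,30,"edge"); blobs(wh,(435,240,475,315),100,30,"small")
bk=(g<60).astype(np.uint8)*255
blobs(bk,(355,175,410,275),500,3,"mat")
print("mouth corners z60",w("top",[(241,149),(239,247)],60), "floor",w("top",[(243,155),(240,243)],0))
a=cv2.resize(im[165:325,350:480],None,fx=4,fy=3.6,interpolation=cv2.INTER_CUBIC)[:,:]
b=cv2.resize(im[120:280,150:345],None,fx=4,fy=3.6,interpolation=cv2.INTER_CUBIC)
cv2.imwrite("pics/c1.png",a); cv2.imwrite("pics/c2.png",cv2.resize(im[120:260,150:345],(780,560),interpolation=cv2.INTER_CUBIC))
E
```

```text
cap px [320. 217.] world [455.8 -39.7] sides 54.91453700264848 54.7307301267309 ang [np.float64(-90.60074979988998), np.float64(179.33671467307002)]
cap px [270. 208.] world [484.8 112.8] sides 55.217086143948585 55.09786167706588 ang [np.float64(-90.61579325137988), np.float64(-179.8439230157383)]
cap px [318. 183.] world [560.2 -34.5] sides 55.46104434181775 55.812353856231304 ang [np.float64(-90.65799136914902), np.float64(179.36944522951936)]
cap px [285.5 146. ] world [677.5  65.6] sides 53.04875675747507 57.08154758216819 ang [np.float64(-90.72157605013716), np.float64(179.91003553734998)]
edge px [382.2 220.3] world [ 443.4 -226.6] sides 38.71202827004356 238.73690873077672 ang [np.float64(-84.46989643542159), np.float64(-175.51515529768236)]
small px [457.2 278.4] world [ 270.1 -442.4] sides 28.379337609846115 178.59354183903815 ang [np.float64(-72.4019455534401), np.float64(-163.94382521990826)]
mat px [382.6 225. ] world [ 430.  -231.5] sides 121.83150997470368 268.348173052881 ang [np.float64(-88.2337795275389), np.float64(-179.47122684016924)]
mouth corners z60 [[659.6 194.3]
 [368.8 196.2]] floor [[654.6 201.8]
 [379.2 207.5]]
```

View pics/c1.png

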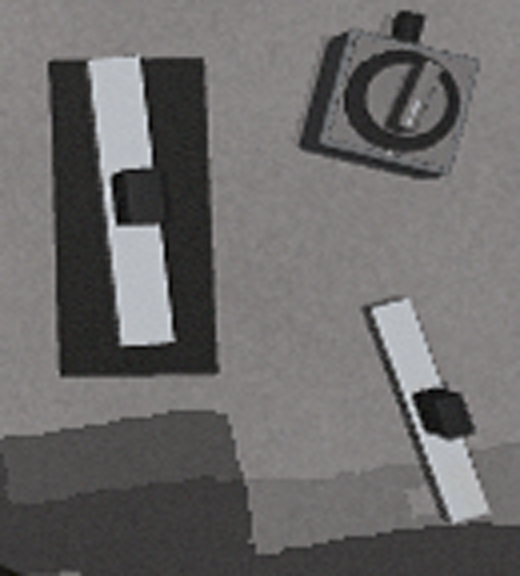

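View pics/c2.png

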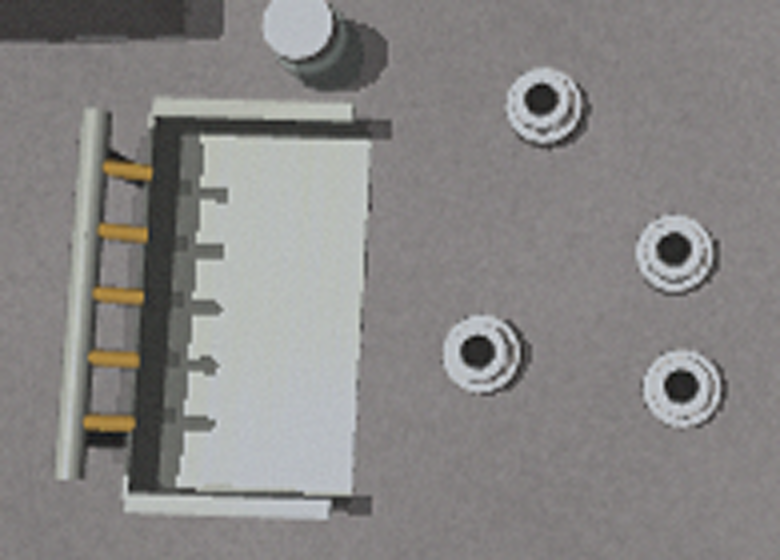

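The crop confirms it. The bar on the mat measures 239 x 39 mm and fits; the one at (457,278) measures 179 x 28 mm and is the look-alike. Next I'll measure the bay, the mat, the bystanders and the isolator.

Run:
```python
from h import *
np.set_printoptions(precision=1,suppress=True)
print("rim ends z60 outer/inner far, inner/outer near\n",w("top",[(238,145),(238,150.5),(232.7,244.5),(232.2,249.5)],60))
c=w("top",[(362,181.7),(401.25,181.1),(404.25,269.2),(365,270)],3); print("mat",c,c.mean(0),np.degrees(np.arctan2(*(c[0]+c[1]-c[2]-c[3])[::-1])))
print("can",w("top",[(378,127)],130),"jar",w("top",[(225,126)],90),"brush ends",w("top",[(185,271),(245,268)],10))
print("iso disc z74",w("top",[(450.7,193.3)],74),"bar z104",w("top",[(457.5,182.2),(449.5,201.7)],104))
q=w("top",[(350+x/4,165+y/3.6) for x,y in((347,30),(480,60),(440,175),(318,147))],60); print("boxtop",q,q.mean(0))
print("edge z33",w("top",[(382.2,220.3)],33))
```

```text
rim ends z60 outer/inner far, inner/outer near
 [[671.9 203.5]
 [655.1 203.2]
 [376.2 214.7]
 [361.8 215.9]]
mat [[ 564.9 -171.1]
 [ 565.4 -293. ]
 [ 295.7 -293.3]
 [ 294.4 -174.5]] [ 430.1 -233. ] 0.4039783996606988
can [[ 700.9 -206.5]] jar [[721.7 235.2]] brush ends [[296.8 371. ]
 [304.2 188.9]]
iso disc z74 [[ 517.8 -420.1]] bar z104 [[ 545.8 -430.5]
 [ 490.8 -405.4]]
boxtop [[ 579.1 -386.6]
 [ 553.2 -483.1]
 [ 459.4 -449.2]
 [ 483.1 -361.3]] [ 518.7 -420. ]
edge z33 [[ 443.2 -226. ]]
```

>>> carry_out(
  slide=[
    [1,1,-0.1],
    [1,1,-0.1],
    [1,1,-0.1],
    [1,1,-0.1],
    [1,1,-0.1],
    [1,1,-0.1],
    [1,1,-0.1],
    [1,1,-0.1],
    [1,1,-0.1],
    [1,1,-0.1],
  ],
  dr=[
    [0,0,-0.026],
    [0,0,-0.026],
    [0,0,-0.026],
    [0,0,-0.026],
    [0,0,-0.026],
    [0,0,-0.026],
    [0,0,-0.026],
    [0,0,-0.026],
    [0,0,-0.026],
    [0,0,-0.026],
  ],
  gripper=[100,100,100,100,100,100,100,100,100,100],
)

```text
clock: 0.93
eef_pos: [384.9, -280.9, 277.1]
eef_rot: [-3.141, 0.0, 0.084]
wrist_force: [-0.7, 0.3, -0.3]
finger_gap: 94.2
finger_force: 0.0
```

>>> carry_out(
  slide=[
    [0.242,0.231,-0.05],
    [0.242,0.231,-0.1],
    [0.242,0.231,-0.2],
    [0.242,0.231,-0.34],
    [0.242,0.231,-0.45],
    [0.242,0.231,-0.486],
    [0.242,0.231,-0.486],
    [0.242,0.231,-0.486],
    [0.242,0.231,-0.486],
    [0.242,0.231,-0.486],
  ],
  dr=[
    [0,0,0],
    [0,0,0],
    [0,0,0],
    [0,0,0],
    [0,0,0],
    [0,0,0],
    [0,0,0],
    [0,0,0],
    [0,0,0],
    [0,0,0],
  ],
  gripper=[100,100,100,100,100,100,100,0,0,0],
  newtons=35,
)

```text
clock: 1.77
eef_pos: [443.7, -226.5, 157.8]
eef_rot: [3.14, -0.002, 0.08]
wrist_force: [-0.2, -0.4, -0.3]
finger_gap: 77.7
finger_force: 0.0
```

>>> carry_out(
  slide=[
    [0,0,0],
    [0,0,0],
    [0,0,0],
    [0,0,0],
    [0,0,0],
    [0,0,0],
    [0,0,0],
    [0,0,0],
    [0,0,0],
    [0,0,0],
  ],
  dr=[
    [0,0,0],
    [0,0,0],
    [0,0,0],
    [0,0,0],
    [0,0,0],
    [0,0,0],
    [0,0,0],
    [0,0,0],
    [0,0,0],
    [0,0,0],
  ],
  gripper=[0,0,0,0,0,0,0,0,0,0],
)

```text
clock: 2.6
eef_pos: [443.2, -226.0, 156.0]
eef_rot: [-3.141, 0.0, 0.08]
wrist_force: [0.3, -0.7, -2.5]
finger_gap: 28.0
finger_force: 35.0
```

>>> carry_out(
  slide=[
    [0,0,0.15],
    [0,0,0.3],
    [0,0.1,0.4],
    [0,1,0.4],
    [0,1,0.4],
    [0,1,0.4],
    [0,1,0.4],
    [0,1,0.4],
    [0,1,0.4],
    [0,1,0.4],
  ],
  dr=[
    [0,0,0],
    [0,0,0],
    [0,0,0.02],
    [0,0,0.2375],
    [0,0,0.2375],
    [0,0,0.2375],
    [0,0,0.2375],
    [0,0,0.2375],
    [0,0,0.2375],
    [0,0,0.2375],
  ],
  gripper=[0,0,0,0,0,0,0,0,0,0],
)

```text
clock: 3.43
eef_pos: [442.8, 27.2, 255.9]
eef_rot: [-3.141, -0.0, 1.09]
wrist_force: [0.4, -1.1, -3.2]
finger_gap: 27.6
finger_force: 35.0
```

>>> carry_out(
  slide=[
    [1,0,0],
    [1,0,0],
    [1,0,0],
    [1,0,0],
    [1,0,0],
    [1,0,0],
    [1,0,0],
    [1,0,0],
  ],
  dr=[
    [0,0,0.0766],
    [0,0,0.0766],
    [0,0,0.0766],
    [0,0,0.0766],
    [0,0,0.0766],
    [0,0,0.0766],
    [0,0,0.0766],
    [0,0,0.0766],
  ],
  gripper=[0,0,0,0,0,0,0,0],
)

```text
clock: 4.1
eef_pos: [694.2, 24.0, 252.9]
eef_rot: [-3.138, -0.0, 1.562]
wrist_force: [-0.7, -1.0, -3.6]
finger_gap: 27.7
finger_force: 35.0
```

Run:
```python
from h import *
s=read_state(); print(s["eef_pos"],s["eef_rot"],s["joints"])
im=camera("top"); cv2.imwrite("pics/top1.png",im[:,:,::-1])
cv2.imwrite("pics/c3.png",cv2.resize(im[40:290,180:430,::-1],(600,600)))
```

```text
[694.16259069  24.0080801  252.88531249] [-3.13757651e+00 -7.71646564e-05  1.56169896e+00] [-1.81566136e-02  6.69885420e-01  1.09724045e+00  4.15440733e-05
  1.37848347e+00 -9.06742458e-03]
```

View pics/c3.png

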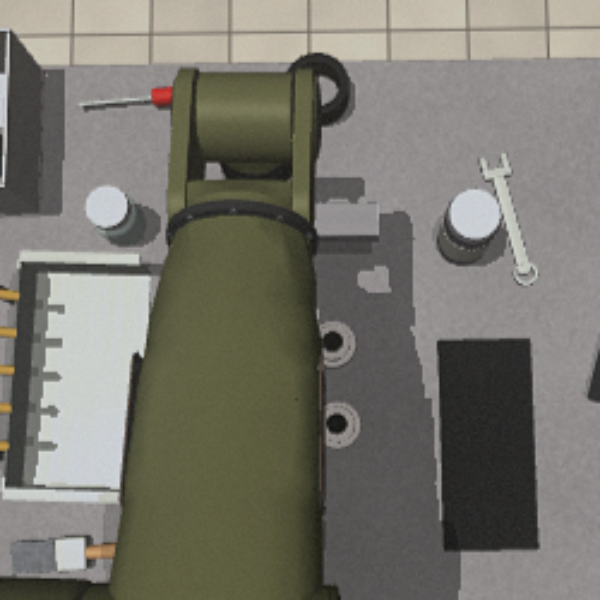

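The crop shows the held bar at (350,220) in line with world y, clear of the jar at (108,210) and the can at (472,225). Two caps are visible at (335,343) and (337,425), and the mat is empty. I'll move beyond the stray and lower the bar.

>>> carry_out(
  slide=[
    [0.16,0.024,0],
    [0.2,0.024,0],
    [0.2,0.024,0],
    [0.2,0.024,-0.15],
    [0.2,0.024,-0.27],
    [0.2,0.024,-0.36],
    [0.2,0.024,-0.404],
    [0.2,0.024,-0.404],
    [0.2,0.024,-0.404],
  ],
  dr=[
    [0,0,0],
    [0,0,0],
    [0,0,0],
    [0,0,0],
    [0,0,0],
    [0,0,0],
    [0,0,0],
    [0,0,0],
    [0,0,0],
  ],
  gripper=[0,0,0,0,0,0,0,0,0],
)

```text
clock: 4.9
eef_pos: [742.9, 30.0, 156.7]
eef_rot: [3.14, -0.0, 1.562]
wrist_force: [0.2, 0.0, -2.8]
finger_gap: 27.9
finger_force: 35.0
```

>>> carry_out(
  slide=[
    [-0.03,0,0],
    [-0.07,0,0],
    [-0.12,0,0],
    [-0.17,0,0],
    [-0.22,0,0],
    [-0.27,0,0],
    [-0.32,0,0],
    [-0.37,0,0],
    [-0.415,0,0],
    [-0.452,0,0],
  ],
  dr=[
    [0,0,0],
    [0,0,0],
    [0,0,0],
    [0,0,0],
    [0,0,0],
    [0,0,0],
    [0,0,0],
    [0,0,0],
    [0,0,0],
    [0,0,0],
  ],
  gripper=[0,0,0,0,0,0,0,0,0,0],
)

```text
clock: 5.73
eef_pos: [629.7, 30.0, 157.2]
eef_rot: [3.139, -0.0, 1.562]
wrist_force: [0.2, -0.7, -3.5]
finger_gap: 27.9
finger_force: 35.0
```

>>> carry_out(
  slide=[
    [0.04,0,0],
    [0.06,0,0],
    [0.06,0,0.15],
    [0.06,0,0.3],
    [0.06,0,0.38],
    [-0.3,-0.3,0.38],
    [-0.508,-0.54,0.38],
    [-0.508,-0.54,0.38],
    [-0.508,-0.54,0.38],
    [-0.508,-0.54,0.38],
  ],
  dr=[
    [0,0,0],
    [0,0,0],
    [0,0,0],
    [0,0,-0.0199],
    [0,0,-0.2553],
    [0,0,-0.2553],
    [0,0,-0.2553],
    [0,0,-0.2553],
    [0,0,-0.2553],
    [0,0,-0.2553],
  ],
  gripper=[0,0,0,0,0,0,0,0,0,0],
)

```text
clock: 6.57
eef_pos: [501.1, -106.6, 251.3]
eef_rot: [3.14, -0.001, 0.68]
wrist_force: [0.5, -1.1, -3.0]
finger_gap: 27.8
finger_force: 35.0
```

Run:
```python
from h import *
s=read_state(); print(s["eef_pos"],s["eef_rot"],s["joints"])
im=camera("side"); cv2.imwrite("pics/side1.png",im[:,:,::-1])
cv2.imwrite("pics/c4.png",cv2.resize(im[120:340,150:450,::-1],(780,572)))
```

```text
[ 501.14856732 -106.60813283  251.29991191] [ 3.13980665e+00 -7.87961722e-04  6.79984949e-01] [-2.80969926e-01  2.65396020e-01  1.69001189e+00 -4.07014690e-04
  1.18426943e+00  6.09995228e-01]
```

View pics/c4.png

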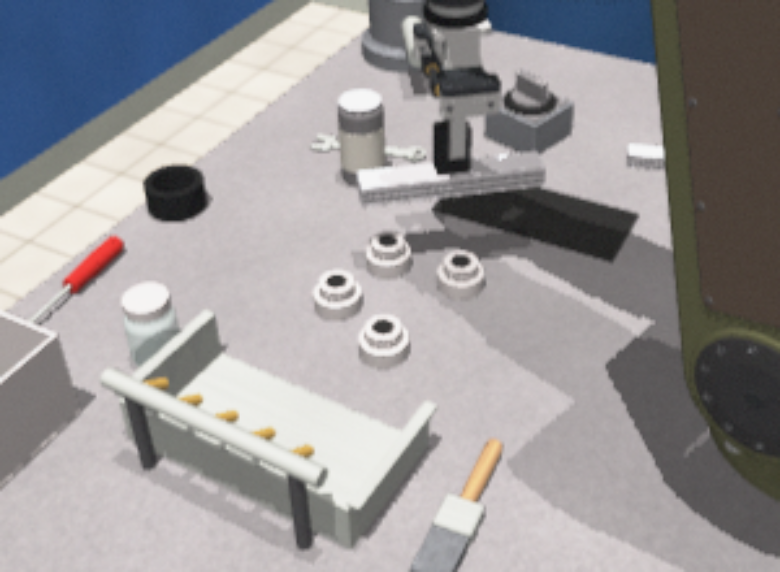

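The side crop shows the stray at (338,293) drawn in beside the other caps at (388,253), (460,272) and (384,340), all upright. The can and the jar haven't moved. I'll line the bar up with the mouth, lower it and push.

>>> carry_out(
  slide=[
    [0.006,0,0],
    [0.006,0,0],
    [0.006,0,0],
    [0.006,0,0],
    [0.006,0,-0.04],
    [0.006,0,-0.15],
    [0.006,0,-0.26],
    [0.006,0,-0.34],
    [0.006,0,-0.383],
    [0.006,0,-0.383],
  ],
  dr=[
    [0,0,-0.1149],
    [0,0,-0.1149],
    [0,0,-0.1149],
    [0,0,-0.1149],
    [0,0,-0.1149],
    [0,0,-0.1149],
    [0,0,-0.1149],
    [0,0,-0.1149],
    [0,0,-0.1149],
    [0,0,-0.1149],
  ],
  gripper=[0,0,0,0,0,0,0,0,0,0],
)

```text
clock: 7.45
eef_pos: [504.6, -104.9, 153.6]
eef_rot: [-3.141, 0.001, -0.035]
wrist_force: [-0.9, -0.2, -3.8]
finger_gap: 27.5
finger_force: 35.0
```

>>> carry_out(
  slide=[
    [0.001,0.03,0.004],
    [0.003,0.08,0.006],
    [0.005,0.13,0.006],
    [0.007,0.18,0.006],
    [0.008,0.23,0.006],
    [0.01,0.28,0.006],
    [0.012,0.33,0.006],
    [0.014,0.38,0.006],
    [0.016,0.43,0.006],
    [0.018,0.48,0.006],
  ],
  dr=[
    [0,0,-0.001],
    [0,0,-0.001],
    [0,0,-0.001],
    [0,0,-0.001],
    [0,0,-0.001],
    [0,0,-0.001],
    [0,0,-0.001],
    [0,0,-0.001],
    [0,0,-0.001],
    [0,0,-0.001],
  ],
  gripper=[0,0,0,0,0,0,0,0,0,0],
)

```text
clock: 8.28
eef_pos: [509.2, 16.2, 155.9]
eef_rot: [3.141, 0.0, -0.041]
wrist_force: [-0.3, -4.8, -0.9]
finger_gap: 27.9
finger_force: 35.0
```

>>> carry_out(
  slide=[
    [0.002,0.05,0],
    [0.004,0.1,0],
    [0.006,0.15,0],
    [0.008,0.2,0],
    [0.009,0.25,0],
    [0.011,0.3,0],
    [0.013,0.35,0],
    [0.015,0.4,0],
    [0.017,0.45,0],
    [0.019,0.49,0],
  ],
  dr=[
    [0,0,0],
    [0,0,0],
    [0,0,0],
    [0,0,0],
    [0,0,0],
    [0,0,0],
    [0,0,0],
    [0,0,0],
    [0,0,0],
    [0,0,0],
  ],
  gripper=[0,0,0,0,0,0,0,0,0,0],
)

```text
clock: 9.12
eef_pos: [514.0, 139.0, 155.8]
eef_rot: [-3.142, 0.0, -0.041]
wrist_force: [-1.2, -4.1, -1.8]
finger_gap: 27.9
finger_force: 35.0
```

Run:
```python
from h import *
im=camera("side"); cv2.imwrite("pics/side2.png",im[:,:,::-1])
cv2.imwrite("pics/c5.png",cv2.resize(im[170:340,170:380,::-1],(735,595)))
```

```text
(no output)
```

View pics/c5.png

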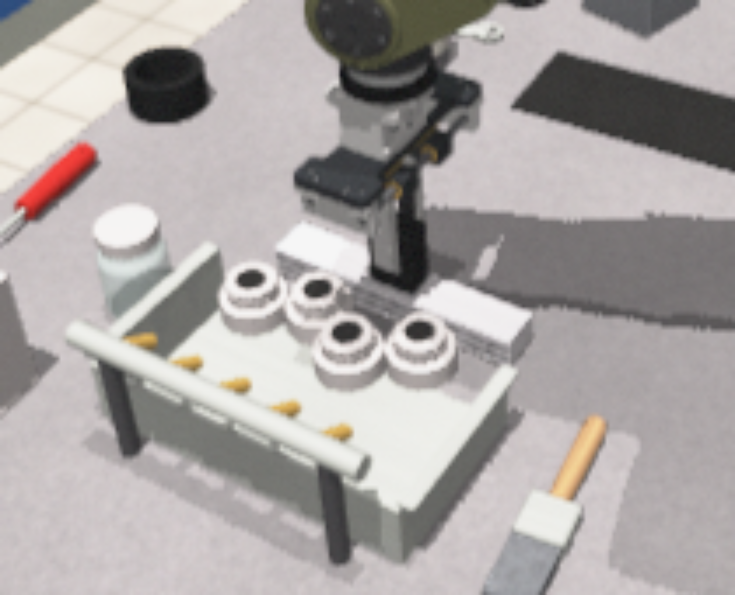

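The crop shows all four caps upright, at (253,297), (317,305), (348,350) and (420,348), ahead of the bar and between the bay walls. The last push is 70 mm.

>>> carry_out(
  slide=[
    [0.002,0.04,0],
    [0.003,0.08,0],
    [0.005,0.12,0],
    [0.006,0.16,0],
    [0.008,0.2,0],
    [0.009,0.235,0],
    [0.01,0.26,0],
    [0.011,0.275,0],
    [0.011,0.285,0],
    [0.011,0.285,0],
  ],
  dr=[
    [0,0,0],
    [0,0,0],
    [0,0,0],
    [0,0,0],
    [0,0,0],
    [0,0,0],
    [0,0,0],
    [0,0,0],
    [0,0,0],
    [0,0,0],
  ],
  gripper=[0,0,0,0,0,0,0,0,0,0],
)

```text
clock: 10.0
eef_pos: [516.8, 209.2, 155.9]
eef_rot: [-3.141, -0.0, -0.041]
wrist_force: [-0.5, 0.0, -3.4]
finger_gap: 27.7
finger_force: 35.0
```

Run:
```python
from h import *
im=camera("side"); cv2.imwrite("pics/side3.png",im[:,:,::-1])
# overlay mouth line on the bench (inside ends) for reference
o=np.array([515.7,209.]);y=np.array([-.999,.041])
p=px("side",[[*(o+s*140*y),0] for s in(-1,1)])
b=im[:,:,::-1].copy(); cv2.line(b,*[tuple(int(v) for v in q) for q in p],(0,0,255),1)
cv2.imwrite("pics/c6.png",cv2.resize(b[170:340,170:380],(735,595)))
```

```text
(no output)
```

View pics/c6.png

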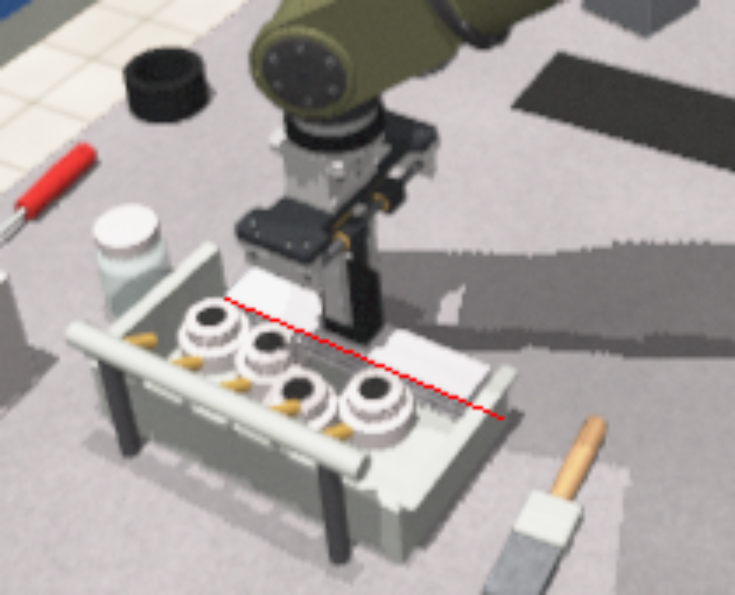

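The crop shows all four caps upright and past the red mouth line, at (213,322), (266,350), (300,400) and (375,408), with the bar just inside the line. Now I'll back off and carry the bar to its mat.

>>> carry_out(
  slide=[
    [0,-0.05,0],
    [0,-0.14,0],
    [0,-0.25,0.12],
    [-0.1,-0.4,0.25],
    [-0.2,-0.55,0.25],
    [-0.25,-0.7,0.25],
    [-0.3,-0.85,0.25],
    [-0.348,-1,0.25],
    [-0.348,-1,0.25],
    [-0.348,-1,0.25],
  ],
  dr=[
    [0,0,0],
    [0,0,0],
    [0,0,0],
    [0,0,0.0076],
    [0,0,0.0076],
    [0,0,0.0076],
    [0,0,0.0076],
    [0,0,0.0076],
    [0,0,0.0076],
    [0,0,0.0076],
  ],
  gripper=[0,0,0,0,0,0,0,0,0,0],
)

```text
clock: 10.88
eef_pos: [428.9, -43.8, 218.8]
eef_rot: [3.141, -0.001, 0.002]
wrist_force: [-0.6, 1.5, -2.7]
finger_gap: 27.9
finger_force: 35.0
```

>>> carry_out(
  slide=[
    [0,-0.16,0],
    [0,-0.32,0],
    [0,-0.48,0],
    [0,-0.64,0],
    [0.002,-0.768,0],
    [0.002,-0.768,-0.08],
    [0.002,-0.768,-0.16],
    [0.002,-0.768,-0.21],
    [0.002,-0.768,-0.235],
    [0.002,-0.768,-0.235],
  ],
  dr=[
    [0,0,0],
    [0,0,0],
    [0,0,0],
    [0,0,0],
    [0,0,0],
    [0,0,0],
    [0,0,0],
    [0,0,0],
    [0,0,0],
    [0,0,0],
  ],
  gripper=[0,0,0,0,0,0,0,0,0,0],
)

```text
clock: 11.72
eef_pos: [430.3, -232.6, 158.5]
eef_rot: [-3.14, 0.002, 0.007]
wrist_force: [0.5, 0.2, -3.3]
finger_gap: 27.8
finger_force: 35.0
```

Run:
```python
from h import *
s=read_state(); print(s["eef_pos"],s["eef_rot"],s["wrist_force"],s["joints"])
im=camera("top"); cv2.imwrite("pics/top2.png",im[:,:,::-1])
```

```text
[ 430.27448236 -232.57486639  158.53453699] [-3.14035715e+00  1.62970867e-03  6.81262281e-03] [ 0.47858539  0.16006345 -3.28298497] [-5.70492879e-01  3.45091849e-01  1.83146018e+00  1.77148019e-04
  9.67080524e-01  9.93391115e-01]
```

>>> carry_out(
  slide=[
    [0,0,-0.005],
    [0,0,-0.01],
    [0,0,-0.01],
    [0,0,-0.01],
    [0,0,-0.01],
    [0,0,-0.01],
    [0,0,-0.01],
    [0,0,-0.01],
    [0,0,-0.01],
    [0,0,-0.01],
  ],
  dr=[
    [0,0,0],
    [0,0,0],
    [0,0,0],
    [0,0,0],
    [0,0,0],
    [0,0,0],
    [0,0,0],
    [0,0,0],
    [0,0,0],
    [0,0,0],
  ],
  gripper=[0,0,0,100,100,100,100,100,100,100],
)

```text
clock: 12.6
eef_pos: [430.3, -233.3, 157.2]
eef_rot: [3.142, -0.0, 0.006]
wrist_force: [-0.5, 0.2, 0.3]
finger_gap: 70.9
finger_force: 0.0
```

>>> carry_out(
  slide=[
    [0,0,0.06],
    [0,0,0.18],
    [0,0,0.32],
    [0,0,0.45],
    [0.1,-0.25,0.5],
    [0.2,-0.4,0.5],
    [0.352,-0.6,0.5],
    [0.352,-0.748,0.5],
    [0.352,-0.748,0.5],
    [0.352,-0.748,0.5],
  ],
  dr=[
    [0,0,0],
    [0,0,0],
    [0,0,0],
    [0,0,0],
    [0,0,0.45],
    [0,0,0.45],
    [0,0,0.45],
    [0,0,0.45],
    [0,0,0.45],
    [0,0,0.45],
  ],
  gripper=[100,100,100,100,100,100,100,100,100,100],
)

```text
clock: 13.43
eef_pos: [518.8, -425.6, 279.3]
eef_rot: [-3.14, 0.001, 0.759]
wrist_force: [-0.7, 0.1, -0.3]
finger_gap: 94.1
finger_force: 0.0
```

Run:
```python
from h import *
np.set_printoptions(precision=1,suppress=True)
s=read_state(); print(s["eef_pos"],s["eef_rot"],s["joints"])
im=camera("wrist"); cv2.imwrite("pics/w1.png",im[:,:,::-1]); m=camera_model("wrist"); print(m, px("wrist",[[518,-420,104],[518,-420,74]]))
import pickle; pickle.dump(m,open("w1.pkl","wb"))
t=camera("top"); cv2.imwrite("pics/top3.png",t[:,:,::-1])
# mat/bar check
g=cv2.cvtColor(t,cv2.COLOR_RGB2GRAY); mk=np.zeros_like(g); mk[170:275,355:412]=(g[170:275,355:412]>150)*255
for c in cv2.findContours(mk,cv2.RETR_EXTERNAL,cv2.CHAIN_APPROX_NONE)[0]:
    if cv2.contourArea(c)>100: r=cv2.minAreaRect(c); print("edge",w("top",[r[0]],33),r)
```

```text
[ 518.8 -425.6  279.3] [-3.1  0.   0.8] [-0.7  0.6  1.2 -0.   1.4  0.1]
{'vfov': 69.63380318506171, 'cx': 317.61486892501347, 'cy': 201.17088640187845, 'R': array([[ 0.7, -0.7, -0. ],
       [-0.7, -0.7,  0.3],
       [-0.2, -0.2, -1. ]]), 't': array([-663.8,   52.9,  392.3])} [[315.3 205.9]
 [315.7 197.7]]
edge [[ 430.7 -231.4]] ((384.1227111816406, 224.49569702148438), (79.44233703613281, 13.114734649658203), 87.99044799804688)
```

View pics/w1.png

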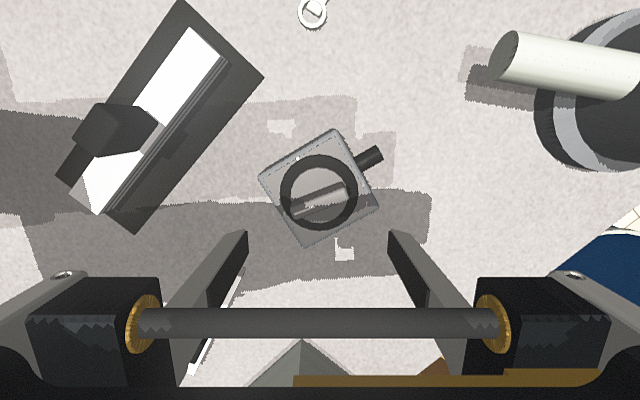

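The wrist view shows the straightedge back on its mat at (150,120). The isolator disc is at about (319,190), with the handle bar running from about (292,207) to (346,188).

Run:
```python
from h import *
import pickle; m=pickle.load(open("w1.pkl","rb"))
np.set_printoptions(precision=1,suppress=True)
im=cv2.imread("pics/w1.png"); g=cv2.cvtColor(im,cv2.COLOR_BGR2GRAY)
q=w("wrist",[(333,129),(258,175),(302,248),(378,205)],60,m); print("box",q,q.mean(0),[np.degrees(np.arctan2(*(q[(i+1)%4]-q[i])[::-1])) for i in range(4)],[np.linalg.norm(q[(i+1)%4]-q[i]) for i in range(4)])
print("disc",w("wrist",[(319,190)],74,m)); p=w("wrist",[(292,207),(346,188)],104,m); print("bar",p,p.mean(0),np.linalg.norm(p[0]-p[1]),np.degrees(np.arctan2(*(p[1]-p[0])[::-1])))
cv2.imwrite("pics/w1c.png",cv2.resize(im[120:255,250:390],(624,600),interpolation=cv2.INTER_CUBIC))
```

```text
box [[ 579.4 -385. ]
 [ 490.5 -361.3]
 [ 461.7 -452.5]
 [ 556.5 -477. ]] [ 522. -419.] [np.float64(165.0514804196545), np.float64(-107.5580623232021), np.float64(-14.477962323446315), np.float64(76.05564096638024)] [np.float64(91.95571128116781), np.float64(95.61595279029218), np.float64(97.97243624935847), np.float64(94.72673036665206)]
disc [[ 526.2 -416.8]]
bar [[ 502.1 -405.1]
 [ 549.9 -428.3]] [ 526.  -416.7] 53.11803191537067 -25.866196386291914
```

View pics/w1c.png

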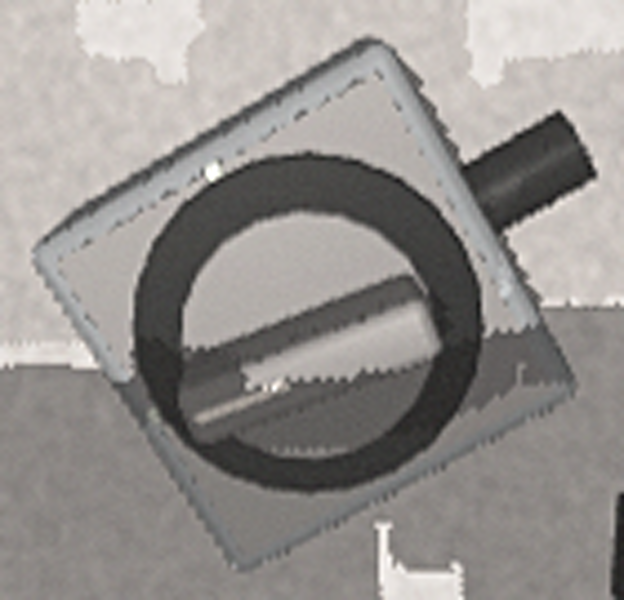

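>>> carry_out(
  slide=[
    [0,0,0],
    [0,0,0],
    [0,0,0],
    [0,0,0],
    [0,0,0],
    [0,0,0],
    [0,0,0],
    [0,0,0],
    [0,0,0],
    [0,0,0],
  ],
  dr=[
    [0,0,0.31],
    [0,0,0.31],
    [0,0,0.31],
    [0,0,0.31],
    [0,0,0.31],
    [0,0,0.31],
    [0,0,0.31],
    [0,0,0.31],
    [0,0,0.31],
    [0,0,0.31],
  ],
  gripper=[100,100,100,100,100,100,100,100,100,100],
)

```text
clock: 14.37
eef_pos: [518.2, -419.0, 283.0]
eef_rot: [3.141, 0.001, 2.008]
wrist_force: [-0.3, -0.5, -0.4]
finger_gap: 94.2
finger_force: 0.0
```

>>> carry_out(
  slide=[
    [0,0,0],
    [0,0,0],
    [0,0,0],
    [0,0,0],
    [0,0,0],
    [0,0,0],
    [0,0,0],
    [0,0,0],
  ],
  dr=[
    [0,0,0.111],
    [0,0,0.111],
    [0,0,0.111],
    [0,0,0.111],
    [0,0,0.111],
    [0,0,0.111],
    [0,0,0.111],
    [0,0,0.111],
  ],
  gripper=[100,100,100,100,100,100,100,100],
)

```text
clock: 15.03
eef_pos: [518.2, -419.4, 282.8]
eef_rot: [-3.142, 0.001, 2.699]
wrist_force: [0.7, 0.8, 0.6]
finger_gap: 93.8
finger_force: 0.0
```

Run:
```python
from h import *
np.set_printoptions(precision=1,suppress=True)
s=read_state(); print(s["eef_pos"],s["eef_rot"])
m=camera_model("wrist"); im=camera("wrist"); cv2.imwrite("pics/w2.png",im[:,:,::-1])
g=cv2.cvtColor(im,cv2.COLOR_RGB2GRAY); x0,y0=255,130
mk=np.zeros_like(g); mk[y0:265,x0:390]=(g[y0:265,x0:390]<75)*255
for c in cv2.findContours(mk,cv2.RETR_EXTERNAL,cv2.CHAIN_APPROX_NONE)[0]:
    if cv2.contourArea(c)>300: e=cv2.minEnclosingCircle(c); f=cv2.fitEllipse(c); print(e,f,w("wrist",[e[0],f[0]],74,m))
print(px("wrist",[[518,-420,74],[518,-420,104]]))
# long straight edges around the handle -> world angle at z=104
c=cv2.resize(g[y0:265,x0:390],None,fx=3,fy=3,interpolation=cv2.INTER_CUBIC)
L=cv2.createLineSegmentDetector().detect(c)[0][:,0]/3+[x0,y0,x0,y0]
for l in L:
    if np.hypot(l[2]-l[0],l[3]-l[1])>22:
        p=w("wrist",[l[:2],l[2:]],104,m); print(l.round(),p.ravel(),np.degrees(np.arctan2(*(p[1]-p[0])[::-1]))%180)
```

```text
[ 518.2 -419.4  282.8] [-3.1  0.   2.7]
((315.2481994628906, 199.89837646484375), 38.73190689086914) ((316.0, 200.49899291992188), (65.837646484375, 71.42961120605469), 97.6331558227539) [[ 518.5 -422.5]
 [ 519.4 -422.1]]
[[317.3 198.5]
 [317.3 206.7]]
[387. 254. 388. 231.] [ 591.6 -378.7  569.8 -368.3] 154.56616010693307
[313. 149. 347. 143.] [ 468.1 -400.   476.5 -370.5] 73.97879549513748
[363. 205. 366. 231.] [ 535.1 -380.7  560.4 -388.1] 163.77680166044894
[356. 235. 332. 239.] [ 560.2 -398.6  553.6 -420.5] 73.16059707307689
[272. 156. 312. 149.] [ 457.6 -435.8  467.7 -401. ] 73.79133983773332
```

>>> carry_out(
  slide=[
    [0.002,-0.006,-0.1],
    [0.002,-0.006,-0.2],
    [0.002,-0.006,-0.3],
    [0.002,-0.006,-0.37],
    [0.002,-0.006,-0.41],
    [0.002,-0.006,-0.426],
    [0.002,-0.006,-0.426],
    [0.002,-0.006,-0.426],
    [0.002,-0.006,-0.426],
    [0.002,-0.006,-0.426],
  ],
  dr=[
    [0,0,0],
    [0,0,0],
    [0,0,0],
    [0,0,0],
    [0,0,0],
    [0,0,0],
    [0,0,0],
    [0,0,0],
    [0,0,0],
    [0,0,0],
  ],
  gripper=[100,100,100,100,100,0,0,0,0,0],
  newtons=20,
)

```text
clock: 15.92
eef_pos: [519.0, -421.9, 176.9]
eef_rot: [-3.141, 0.002, 2.703]
wrist_force: [0.1, -0.1, -0.5]
finger_gap: 64.0
finger_force: 0.0
```

>>> carry_out(
  slide=[
    [0,0,0],
    [0,0,0],
    [0,0,0],
    [0,0,0],
    [0,0,0],
    [0,0,0],
    [0,0,0],
    [0,0,0],
    [0,0,0],
    [0,0,0],
  ],
  dr=[
    [0,0,0],
    [0,0,0],
    [0,0,0],
    [0,0,0],
    [0,0,0],
    [0,0,0],
    [0,0,0],
    [0,0,0],
    [0,0,0],
    [0,0,0],
  ],
  gripper=[0,0,0,0,0,0,0,0,0,0],
)

```text
clock: 16.75
eef_pos: [518.6, -422.0, 175.7]
eef_rot: [-3.141, 0.0, 2.703]
wrist_force: [-1.5, -2.8, 0.5]
finger_gap: 14.1
finger_force: 20.0
```

>>> carry_out(
  slide=[
    [0,0,0],
    [0,0,0],
    [0,0,0],
    [0,0,0],
    [0,0,0],
    [0,0,0],
    [0,0,0],
    [0,0,0],
    [0,0,0],
    [0,0,0],
  ],
  dr=[
    [0,0,-0.019],
    [0,0,-0.038],
    [0,0,-0.057],
    [0,0,-0.076],
    [0,0,-0.095],
    [0,0,-0.114],
    [0,0,-0.133],
    [0,0,-0.152],
    [0,0,-0.171],
    [0,0,-0.19],
  ],
  gripper=[0,0,0,0,0,0,0,0,0,0],
)

```text
clock: 17.58
eef_pos: [521.2, -420.2, 175.8]
eef_rot: [3.136, -0.001, 1.505]
wrist_force: [21.9, 4.2, -6.5]
finger_gap: 14.2
finger_force: 20.0
```

```bash
python3 -c "
from h import *
s=read_state(); print(s['eef_rot'],s['moment'],s['wrist_force'],s['finger_gap'])"
```

```text
[ 3.13601834e+00 -1.12757851e-03  1.50543039e+00] [ 0.73396366 -4.28013887  0.12372011] [21.88777322  4.22623985 -6.5385069 ] 14.2316665915609
```

>>> carry_out(
  slide=[
    [0,0,0],
    [0,0,0],
    [0,0,0],
    [0,0,0],
    [0,0,0],
    [0,0,0],
  ],
  dr=[
    [0,0,-0.01],
    [0,0,-0.02],
    [0,0,-0.03],
    [0,0,-0.035],
    [0,0,-0.037],
    [0,0,-0.037],
  ],
  gripper=[0,0,0,0,0,0],
)

```text
clock: 18.08
eef_pos: [521.8, -420.3, 175.8]
eef_rot: [3.135, -0.002, 1.278]
wrist_force: [25.9, 2.7, -8.5]
finger_gap: 14.1
finger_force: 20.0
```

```bash
python3 -c "
from h import *
s=read_state(); print(s['eef_rot'],s['moment'],s['wrist_force'],s['finger_gap'])"
```

```text
[ 3.13465888e+00 -1.92212327e-03  1.27821199e+00] [ 0.37638463 -4.89474967  0.22549761] [25.88281682  2.70711758 -8.47893501] 14.109072897336999
```

The 26 N sideways force means the axis lies about 3 mm further in +x. I'll relieve that, then creep on to the end stop.

>>> carry_out(
  slide=[
    [0.007,0.004,0],
    [0.013,0.006,0],
    [0.013,0.006,0],
    [0.013,0.006,0],
    [0.013,0.006,0],
  ],
  dr=[
    [0,0,0],
    [0,0,-0.004],
    [0,0,-0.008],
    [0,0,-0.008],
    [0,0,-0.008],
  ],
  gripper=[0,0,0,0,0],
)

```text
clock: 18.5
eef_pos: [522.7, -420.0, 175.8]
eef_rot: [3.14, -0.0, 1.228]
wrist_force: [6.7, -1.0, -2.8]
finger_gap: 14.2
finger_force: 20.7
```

```bash
python3 -c "
from h import *
s=read_state(); print(s['eef_pos'],s['eef_rot'],s['moment'],s['wrist_force'],s['finger_gap'])"
```

```text
[ 522.69704492 -419.95655386  175.75932908] [ 3.13992201e+00 -2.66032578e-04  1.22834733e+00] [-0.21000915 -1.21036477  0.43226727] [ 6.72582782 -1.04666668 -2.83783983] 14.204615409699713
```

>>> carry_out(
  slide=[
    [0.003,0,0],
    [0.003,0,0],
    [0.003,0,0],
    [0.003,0,0],
  ],
  dr=[
    [0,0,-0.005],
    [0,0,-0.01],
    [0,0,-0.01],
    [0,0,-0.01],
  ],
  gripper=[0,0,0,0],
  newtons=35,
)

```text
clock: 18.83
eef_pos: [523.0, -419.7, 175.7]
eef_rot: [-3.141, -0.001, 1.166]
wrist_force: [1.1, 3.3, 0.8]
finger_gap: 14.9
finger_force: 36.7
```

```bash
python3 -c "
from h import *
s=read_state(); print(s['eef_pos'],s['eef_rot'],s['moment'],s['wrist_force'],s['finger_gap'])"
```

```text
[ 523.00831556 -419.74163378  175.70386317] [-3.14145816e+00 -6.97340837e-04  1.16639097e+00] [ 0.66173832 -0.47404222  0.70167961] [1.13679645 3.33317726 0.81622062] 14.855760240899892
```

The moment rose to 0.70 N m and the gap widened, so the handle is at its end stop. I'll open in place and rise.

>>> carry_out(
  slide=[
    [0,0,0],
    [0,0,0],
    [0,0,0],
    [0,0,0],
    [0,0,0],
    [0,0,0],
    [0,0,0.05],
    [0,0,0.2],
    [0,0,0.35],
    [0,0,0.5],
  ],
  dr=[
    [0,0,0],
    [0,0,0],
    [0,0,0],
    [0,0,0],
    [0,0,0],
    [0,0,0],
    [0,0,0],
    [0,0,0],
    [0,0,0],
    [0,0,0],
  ],
  gripper=[100,100,100,100,100,100,100,100,100,100],
)

```text
clock: 19.67
eef_pos: [522.5, -420.0, 303.3]
eef_rot: [3.141, 0.0, 1.164]
wrist_force: [0.8, 0.2, 0.4]
finger_gap: 77.7
finger_force: 0.0
```

Run:
```python
from h import *
np.set_printoptions(precision=1,suppress=True)
camera("top"); s=read_state(); print(s["eef_pos"],s["eef_rot"],s["wrist_force"])
m=camera_model("wrist"); im=camera("wrist"); cv2.imwrite("pics/w3.png",im[:,:,::-1])
g=cv2.cvtColor(im,cv2.COLOR_RGB2GRAY); u,v=px("wrist",[[521,-420,90]])[0].astype(int); x0,y0=u-65,v-65
c=cv2.resize(g[y0:v+65,x0:u+65],None,fx=3,fy=3,interpolation=cv2.INTER_CUBIC)
for l in cv2.createLineSegmentDetector().detect(c)[0][:,0]/3+[x0,y0,x0,y0]:
    if np.hypot(l[2]-l[0],l[3]-l[1])>15:
        p=w("wrist",[l[:2],l[2:]],90,m); print((p.mean(0)-[521,-420]),np.linalg.norm(p[1]-p[0]),np.degrees(np.arctan2(*(p[1]-p[0])[::-1]))%180)
t=camera("top"); cv2.imwrite("pics/top4.png",t[:,:,::-1])
a=cv2.cvtColor(cv2.imread("pics/top0.png"),cv2.COLOR_BGR2GRAY); b=cv2.cvtColor(t,cv2.COLOR_RGB2GRAY)
for n,(x,y) in dict(cap1=(215,0),).items(): pass
mk=np.zeros_like(b); mk[155:245,185:250]=(b[155:245,185:250]<70)*255
for c in cv2.findContours(mk,cv2.RETR_EXTERNAL,cv2.CHAIN_APPROX_NONE)[0]:
    if 8<cv2.contourArea(c)<120: r=cv2.minEnclosingCircle(c); print("boss hole?",r[0],w("top",[r[0]],40))
for n,(x,y) in dict(can=(376,133),jar=(227,129),brush=(215,270),wrench=(391,132),small=(456,279),tape=(312,77)).items():
    A=a[y-14:y+15,x-14:x+15]; B=b[y-20:y+21,x-20:x+21]; r=cv2.minMaxLoc(cv2.matchTemplate(B,A,cv2.TM_CCOEFF_NORMED)); print(n,round(r[1],3),np.array(r[3])-6)
```

```text
[ 523.3 -420.7  312.4] [3.1 0.  1.2] [ 0.6 -1.   7.4]
[ 56.7 -15.1] 21.40852292410255 163.990809094464
[2.6 7.3] 21.897342114854244 73.72567936407924
[ 44.2 -21.2] 17.283863721693578 74.5714605209757
[-81.2 -25.9] 27.80752758085303 66.53475529900942
[-24.4  27.7] 18.441033063749263 46.62949589761992
[18.6 49.8] 73.8708322445222 163.9360408714267
[55.5 17.9] 26.631249560422095 73.93359416012902
[5.  6.6] 21.83546977333357 73.51552994954942
[-1.7  8.7] 25.21064715337259 71.79787815112874
[51.9 12.6] 16.526497410811395 74.0002040523549
[ 20.4 -32.4] 18.312804041401677 26.188762969468428
[8.7 1.2] 26.435658064687225 74.12791812163346
[-1.1 50.9] 18.860799751352793 165.5742349095581
[-28.7  44.7] 23.45093191365183 74.10564703534179
boss hole? (218.5, 214.5) [[465.3 263.8]]
boss hole? (209.7142791748047, 197.0) [[518.2 291.4]]
boss hole? (220.5, 180.5) [[568.  259.8]]
boss hole? (222.05882263183594, 160.7058868408203) [[628.8 256.2]]
can 0.999 [0 0]
jar 0.999 [0 0]
brush 0.997 [0 0]
wrench 0.999 [0 0]
small 0.043 [-3 -6]
tape 0.998 [0 0]
```

Line fits put the handle at 73.8°, square to the box's x axis at -16°, so it's fully on. All four caps are 43 mm or more past the mouth line. The can, jar, brush and wrench match the first picture exactly. The bar measured (430.7, -231.4), the middle of the mat. Handing in.

```bash
python3 -c "
from cell import *
print(sign_off())"
```

```text
the job is handed in; nothing more can be done
None
```

The job is handed in: all four caps are upright inside the rinse bay, the straightedge is released on its mat, and the isolator is turned fully to on. The sign-off gave no verdict. The small look-alike bar was hidden by the arm in the last picture, so I couldn't confirm it hadn't moved, though I never worked near it.

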